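# Take the caddy lid off its lift-off hinges and stand it up to dry

## Task

The lid of the grey food-waste caddy has been washed and has to come off and dry. Swing it up by its steel bow handle until it stands upright on its hinge pins, lift it straight up off the pins, and lower it, hinge end down and upright, into the bay between the two wire hoops of the white drying stand, all the way onto the floor of the bay before you let go. Leave the cup, the spoon and the matchbox where they are.

Things in the scene. Friction and masses are not known exactly. Their poses are not given: they have to be found in the camera images.
- caddy: Fixed grey plastic bin, open on top, 110 x 150 x 85 mm (x, y, z). Origin under its middle on the worktop; own +x out of its front (handle side, roughly towards the robot), y along the hinge, z up. Behind it a tongue 36 mm wide rises 45 mm above the hinge pins, its face 8 mm behind their axis: it stops the lid a little past upright, where a lid let go leans and stays.
- caddy_hinge (a point): Middle between the two hinge pins, on their axis: caddy frame (-72, 0, 89) mm. The steel pins run along y, |y| = 40 to 66 mm, outward from ears at |y| = 30 to 40 mm. They are flat-sided: 5 mm thick along x, 11 mm high.
- lid: Loose green plastic lid, 0.18 to 0.28 kg. Origin on its hinge axis, midway between its knuckles; x from hinge to handle (level when shut, straight up when raised upright), y along the hinge, z out of the top face. Plate 8 mm thick (z +-4), x = 20 to 131 mm, 150 mm wide. Centre of mass near x = 80 mm. It swings freely and falls shut if let go before upright.
- lid_knuckles (a point): The same point as the lid's origin, midway between its two knuckles (y = +-50 mm, each 16 mm wide, 22 x 21 mm outside), round the pins with some mm of play. Each has a 13 mm cavity with sloping lips and an 8 mm mouth towards the lid's -x. Only within about 0.25 rad of upright do the mouths let the flat pins out, on lifting straight up by 17 mm or more; at other angles the lid is captive.
- lid_handle (a point): Middle of the bow handle's round steel bar: 12 mm thick, along the lid's y, at lid (178, 0, 0) mm, free over 80 mm, 41 mm off the lid's edge. Shut, it is level, 89 mm above the worktop, its axis 51 mm in front of the bin: open the fingers only part way to go down over it. It can turn between the pads, so the tool may keep pointing down while the lid swings up.
- stand: Fixed drying stand: white tray 80 x 160 mm (x, y), floor 10 mm high, edges 15 mm; two upright 5 mm wire hoops, 120 mm long in y, 82 mm high, facing each other across x. Origin under its middle on the worktop, z up. To its right stands a solid wall pier, full height, at world x = 0.48 to 0.90 m, y < -0.18 m: draw the arm back before swinging past it.
- stand_bay (a point): Middle of the floor of the bay between the hoops: stand frame (0, 0, 10) mm. The bay runs along the stand's y, 28 mm wide at the bottom, 38 mm at the top. The lid goes in with its y along it (either way round), knuckles on the floor: hinge axis then about 22 mm, handle bar about 199 mm above the worktop. Let go, it leans about 0.25 rad on a hoop.
- cup: Loose blue cup with a handle, 59 x 84 x 53 mm, upright, origin under its middle. Bystander.
- spoon: Loose steel teaspoon, 138 x 28 x 12 mm, lying along its x, origin under its middle. Bystander.
- matches: Loose matchbox, 37 x 54 x 15 mm, origin under its middle. Bystander.

How it is judged:
By the outcome, as a careful person would: the job done as asked, in the order asked, and still so for the second after the job is handed in, with the robot touching nothing.
It also fails if it takes over 51 s, if anything falls off the work surface, if the arm or the gripper's body presses on something with over 40 N, if the wrist force passes 120 N, or if a joint passes its speed limit or range.

## Robot

A 7-joint arm with a two-finger parallel gripper is mounted at the origin on a cart in front of the work surface, level with it; the furniture and walls round the work are solid. World frame = base frame: x ahead of the robot, y to its left, z up, the work surface at z = 0. Lengths are in m, angles in rad, forces in N, time in s.
With the tool pointing down it reaches from about 0.4 to 0.85 m from the base axis. Payload 10.4 kg.
Tool frame: the origin (TCP) lies at the very end of the fingers, on their centre line; the grasp point (between the pads) lies 19 mm behind it (grip_point_offset is the distance from the TCP to the grasp point, in m); z points along the fingers, y is the line along which they close (so a half turn about z gives the same grasp; the last joint's range is limited). The gripper opens to 87 mm and grips with 3 to 60 N. Pads are 19 mm wide; open, the fingers measure 117 mm over their backs; the gripper's body (75 mm by 190 mm) begins 51 mm behind the grasp point.
Start: joints at [1.281, 0.332, -0.065, 1.46, 0.022, 1.35, -0.088], TCP at [0.165, -0.603, 0.223] pointing down, gripper open.
Joint ranges: [-2.6, 2.6], [-0.5, 2.12], [-1.47, 1.34], [0.16, 2.42], [-1.27, 4.41], [0.06, 2.06], [-2.6, 2.6]. Speed limits (rad/s): [2.22, 2.22, 2.79, 2.79, 3.14, 3.14, 3.14].

## Interface

Orientations are given as a unit quaternion [x, y, z, w].
In Python, from bench import * gives the robot as it stands.
- The arm moves only by the tool play_rows, never from a script. Its argument "increments" is text: rows parted by semicolons, each of 7 numbers parted by spaces: the turn, a rotation vector about the tool's x, y, z in rad, then the shift along the tool's x, y, z in m, then the opening, from 0 (shut) to 1 (fully open). A call has 1 to 8 rows; each row is the pose to reach, as a shift and turn from the pose commanded when the call began, along the tool's axes at that moment; what a row does not reach only later rows make up. A row lasts 1/10 s, in which the tool goes at most 50 mm and 8.59 degrees, less where a joint would pass 70% of its speed; a pose out of reach is approached as far as the arm can. A call with a gripper value outside its range is refused whole. The fingers move at their own pace and stop on an object; "grip_force" is the grip in N (left out, the last holds). Time passes only in rows, so rows that repeat a pose let the fingers close. It gives the time, the measured TCP pose, the force, the opening and the grip force at its end, in the units of the state.
- read_state(): the state, without advancing time (a new reading comes with each control period).
- camera(name): name is "scene" or "top" or "wrist"; returns a dict with "color" (384x512x3 uint8, red, green, blue), "fx", "fy", "cx", "cy" (pixels), "camera_from_world" (4x4, takes a point from world to camera coordinates); the wrist camera has in their place "mount" (4x4, takes a point from camera to tool coordinates, whose origin is the TCP and whose axes are the flange's). Camera axes: x right, y down, z forward; pixel columns grow to the right and rows downward; lengths in m; the calibration is good to about 2 mm. A picture is of the moment at which its call begins: read the wrist's pose just before it. There is no depth.
- close_job(): hands the job in; it is judged then, once.
The state is a dict: "time": time; "joint_positions": joint angles; "joint_vel": joint speeds; "joint_torque": joint torques, N m; "ee_pos": TCP position; "eef_rot": TCP orientation; "ft_force": force on the tool from outside, world axes, zero at the start; "torque": the same for the moment, N m; "width": finger opening in m; "grip_force": force on a finger pad.
Only numpy, scipy, OpenCV 4.12 (cv2) and the standard library are available. Lean on these libraries where they do the work, as an engineer would, in place of code of your own. Each camera call takes 0.05 s, during which the arm holds its last target. There are 200 camera calls.

## Working session

There is one attempt and no reset: what is moved stays moved. The work goes in short steps, Python scripts to look and compute and a tool call to move; the robot and the scene stay as the last step left them, time stands still between calls to the robot, and variables do not carry over. Pictures are saved under pics/ and viewed, at most 10 in all, crops included, and the job is handed in when it is done.

Besides the shell and the picture viewer there is one more tool, called after "Call:" as name(argument=value, ...) on one line, values as JSON. play_rows: Moves the arm, as the interface text tells. Its arguments: {"type":"object","properties":{"increments":{"type":"string"},"grip_force":{"type":"number"}},"required":["increments"]}

```bash
ls; mkdir -p pics; python3 - <<'E'
from bench import *
import cv2,numpy as np
print(read_state())
for n in ("scene","top"):
    c=camera(n); cv2.imwrite(f"pics/{n}0.png",cv2.resize(c["color"][:,:,::-1],(800,600),interpolation=cv2.INTER_CUBIC))
    cv2.imwrite(f"pics/raw_{n}0.png",c["color"][:,:,::-1])
    print(n,c["fx"],c["fy"],c["cx"],c["cy"],np.round(c["camera_from_world"],4).tolist())
E
```

```text
pics
{'time': 0.0, 'joint_positions': array([ 1.28141921,  0.3328377 , -0.06471012,  1.46093118,  0.0216109 ,
        1.34991879, -0.08850354]), 'joint_vel': array([ 0.00205993,  0.00264754,  0.00023058,  0.00104288, -0.00141884,
       -0.00061494,  0.0008666 ]), 'joint_torque': array([ 3.32043392e-04, -6.23248529e+01,  2.48197897e-02, -3.89914048e+01,
       -6.13284507e-02,  3.95248644e-02,  1.58548964e-04]), 'ee_pos': array([ 0.16465856, -0.60251674,  0.22178016]), 'eef_rot': array([ 9.91114745e-01,  1.33007795e-01, -1.29390504e-04, -6.87435256e-04]), 'ft_force': array([-0.97688833,  0.30437581,  0.80499521]), 'torque': array([ 0.02318149, -0.00987023, -0.01962235]), 'grip_force': 0.0, 'width': 0.0869255537712631}
scene 437.304736860801 437.304736860801 254.27517226862804 187.09863553509226 [[-0.6437, -0.7653, -0.0079, 0.359], [-0.5889, 0.5019, -0.6334, 0.2973], [0.4887, -0.4031, -0.7737, 0.861], [0.0, 0.0, 0.0, 1.0]]
top 446.9949954504744 446.9949954504744 255.46152993377228 188.8019065676885 [[0.0189, -0.9997, 0.0176, 0.0537], [-0.9799, -0.0221, -0.1985, 0.4717], [0.1988, -0.0135, -0.9799, 1.2138], [0.0, 0.0, 0.0, 1.0]]
```

View pics/scene0.png

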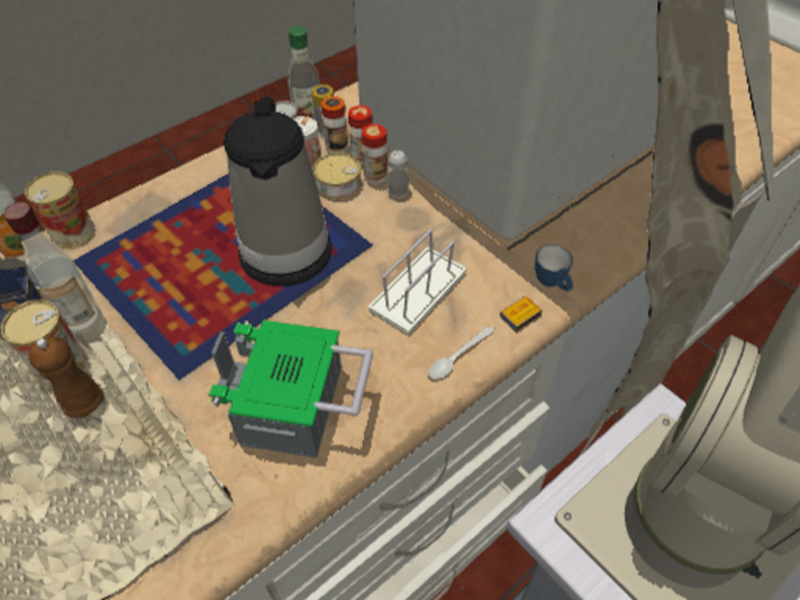

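View pics/top0.png

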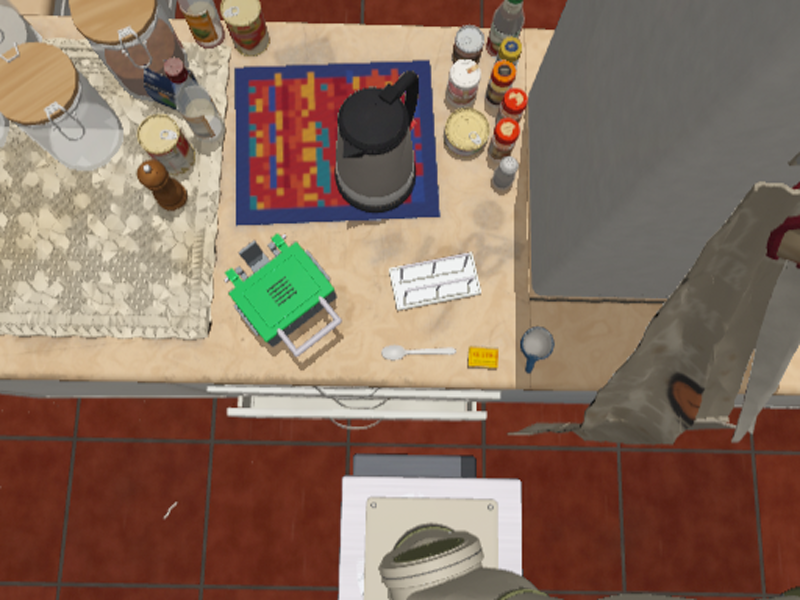

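The caddy is near (285,295) and the stand near (435,280) in the top view. The matchbox and spoon lie in front of the stand, and the cup is on the lower right. I'll enlarge crops with ticks.

```bash
cat > h.py <<'E'
import cv2,numpy as np
def crop(img,x0,y0,w,h,s):
    o=cv2.resize(img[y0:y0+h,x0:x0+w],(w*s,h*s),interpolation=cv2.INTER_CUBIC)
    for x in range(x0-x0%10+10,x0+w,10):
        cv2.line(o,(int((x-x0+.5)*s),0),(int((x-x0+.5)*s),6),(0,0,255),1)
        if x%20==0: cv2.putText(o,str(x),(int((x-x0)*s)-8,18),0,.4,(0,0,255),1)
    for y in range(y0-y0%10+10,y0+h,10):
        cv2.line(o,(0,int((y-y0+.5)*s)),(6,int((y-y0+.5)*s)),(0,0,255),1)
        if y%20==0: cv2.putText(o,str(y),(8,int((y-y0)*s)+5),0,.4,(0,0,255),1)
    return o
def join(a,b):
    H=max(a.shape[0],b.shape[0]); p=lambda i:cv2.copyMakeBorder(i,0,H-i.shape[0],0,0,0)
    return np.hstack([p(a),p(b)])
E
python3 - <<'E'
from h import *
t=cv2.imread("pics/raw_top0.png"); s=cv2.imread("pics/raw_scene0.png")
a=join(crop(t,140,145,85,90,5),crop(t,243,155,70,48,5)); b=join(crop(s,130,195,115,105,4),crop(s,230,143,75,75,4))
print(a.shape,b.shape)
cv2.imwrite("pics/c1.png",a);cv2.imwrite("pics/c2.png",b)
E
```

```text
(450, 775, 3) (420, 760, 3)
```

View pics/c1.png

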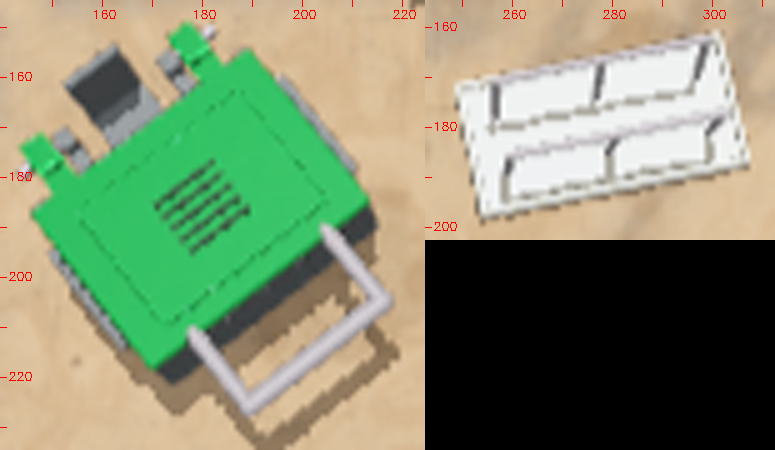

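View pics/c2.png

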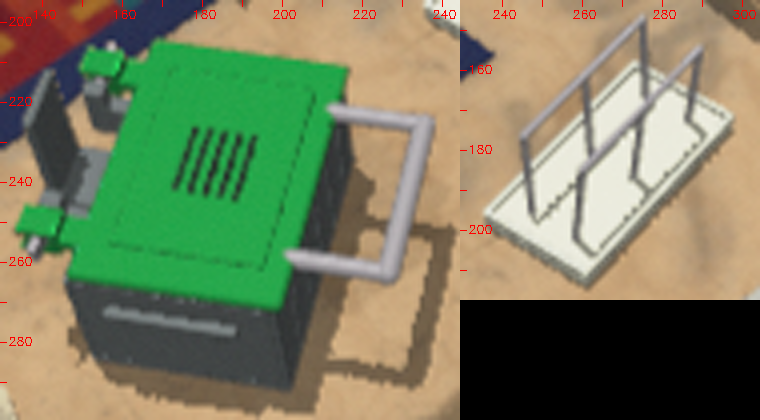

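Top picture: lid plate corners at raw px (146,187), (170,218), (214,185), (189,154), with the bar middle at (203,215). The scene picture shows the same corners and the hoop tops. Next I'll fit the poses.

```bash
cat > fit.py <<'E'
from h import *
from scipy.optimize import least_squares
C={"scene":(437.3047,254.275,187.0986,[[-0.6437,-0.7653,-0.0079,0.359],[-0.5889,0.5019,-0.6334,0.2973],[0.4887,-0.4031,-0.7737,0.861]]),
"top":(446.995,255.4615,188.802,[[0.0189,-0.9997,0.0176,0.0537],[-0.9799,-0.0221,-0.1985,0.4717],[0.1988,-0.0135,-0.9799,1.2138]])}
def proj(n,P):
    f,cx,cy,T=C[n];T=np.array(T);p=np.asarray(P)@T[:,:3].T+T[:,3]
    return np.c_[cx+f*p[:,0]/p[:,2],cy+f*p[:,1]/p[:,2]]
def pose(q,P,z0):
    c,s=np.cos(q[2]),np.sin(q[2]);P=np.asarray(P)/1000.
    return np.c_[q[0]+c*P[:,0]-s*P[:,1],q[1]+s*P[:,0]+c*P[:,1],z0+P[:,2]]
def fit(obs,z0,g):
    r=lambda q:np.concatenate([(proj(n,pose(q,P,z0))-np.array(u)).ravel() for n,P,u in obs])
    s=least_squares(r,g,x_scale=[.01,.01,.1],loss="soft_l1"); return s.x,r(s.x).reshape(-1,2)
E
python3 - <<'E'
from fit import *
L=[[20,-75,4],[131,-75,4],[131,75,4],[20,75,4],[178,0,0]]
lt=("top",L,[[145.9,186.9],[170.3,218.1],[213.9,185.1],[188.9,154.1],[203.1,214.7]])
ls=("scene",L,[[146.5,262.5],[199.5,270.5],[216.5,211.5],[168.2,205],[231,244.2]])
S=[[40,80,15],[40,-80,15],[-40,-80,15],[-40,80,15]]
H=[[21.5,57.5,79.5],[21.5,-57.5,79.5],[-21.5,57.5,79.5],[-21.5,-57.5,79.5]]
st=("top",S,[[248.5,171.7],[301.5,161.1],[307.3,187.5],[254.1,198.3]])
ss=("scene",S+H,[[235.8,195.8],[273.3,158],[297.8,172],[261.5,212.5],[245.8,176.8],[275.3,147],[259.5,186.3],[289.5,154.5]])
for nm,o,z,g in(("lid",[lt,ls],.089,[.65,.2,-2.5]),("lidtop",[lt],.089,[.65,.2,-2.5]),("lidsc",[ls],.089,[.65,.2,-2.5]),("stand",[st,ss],0,[.55,0,0]),("sttop",[st],0,[.55,0,0]),("stsc",[ss],0,[.55,0,0])):
    q,r=fit(o,z,g); print(nm,np.round(q,4),np.round(r,1).tolist())
    if nm=="lid": print("bar",pose(q,[[178,0,0]],.089),"caddy",pose(q,[[72,0,0]],0))
E
```

```text
lid [ 0.5229  0.3186 -2.4444] [[-1.0, 0.1], [-0.8, 0.7], [0.1, -0.6], [0.3, -0.5], [-0.4, 0.5], [-0.9, 0.3], [0.5, 0.8], [0.8, -1.3], [-0.2, -1.6], [0.5, -0.7]]
bar [[0.38640374 0.20429269 0.089     ]] caddy [[0.4676716  0.27234807 0.        ]]
lidtop [ 0.5229  0.3178 -2.4416] [[-0.7, 0.1], [-0.4, 0.7], [0.4, -0.8], [0.5, -0.5], [0.1, 0.4]]
lidsc [ 0.5225  0.3192 -2.4467] [[-1.2, 0.6], [0.2, 1.2], [0.7, -0.9], [-0.3, -1.4], [0.3, -0.3]]
stand [ 5.054e-01 -2.000e-04  2.218e-01] [[-0.8, 0.1], [-0.4, 0.3], [-0.1, 0.1], [-0.9, 0.0], [-0.5, -0.1], [0.1, -0.5], [0.9, -0.9], [-0.0, -1.0], [0.5, -0.4], [-0.5, 1.2], [1.5, -1.5], [-0.3, 1.3]]
sttop [ 0.5058 -0.0018  0.2241] [[-0.3, 0.1], [0.1, 0.1], [0.5, -0.1], [-0.3, -0.0]]
stsc [0.5047 0.0009 0.2188] [[-0.7, 0.2], [0.0, -0.2], [0.9, -0.4], [-0.3, -0.5], [0.3, -0.1], [-0.6, 1.6], [1.3, -1.0], [-0.4, 1.7]]
```

```bash
cat > rel.py <<'E'
from bench import *
import numpy as np,sys
from scipy.spatial.transform import Rotation as R
s=read_state(); Rm=R.from_quat(s["eef_rot"])
def rel(x,y,z,yaw):
    c,sn=np.cos(yaw),np.sin(yaw); T=R.from_matrix(np.array([[c,sn,0],[sn,-c,0],[0,0,-1]]))
    return np.round(np.r_[(Rm.inv()*T).as_rotvec(),Rm.inv().apply(np.array([x,y,z])-s["ee_pos"])],4)
if __name__=="__main__":
    for a in sys.argv[1:]: print(a,rel(*map(float,a.split(","))))
E
python3 rel.py .26,-.4,.25,.267 .345,-.2,.25,.267 .345,0,.25,.5
```

```text
.26,-.4,.25,.267 [-1.300e-03  1.000e-04 -1.000e-04  1.453e-01 -1.703e-01 -2.800e-02]
.345,-.2,.25,.267 [-1.300e-03  1.000e-04 -1.000e-04  2.801e-01 -3.408e-01 -2.780e-02]
.345,0,.25,.5 [-1.300e-03 -1.000e-04 -2.331e-01  3.328e-01 -5.337e-01 -2.750e-02]
```

Call:
play_rows(increments="0 0 0 0.145 -0.17 -0.028 0.46;0 0 0 0.145 -0.17 -0.028 0.46;0 0 0 0.145 -0.17 -0.028 0.46;0 0 0 0.145 -0.17 -0.028 0.46;0 0 0 0.28 -0.34 -0.028 0.46;0 0 0 0.28 -0.34 -0.028 0.46;0 0 0 0.28 -0.34 -0.028 0.46;0 0 0 0.28 -0.34 -0.028 0.46", grip_force=14)

```text
time: 0.9
ee_pos: [0.3288, -0.2377, 0.2499]
eef_rot: [0.991, 0.133, -0.0, 0.0]
ft_force: [1.3, -0.2, -0.3]
width: 0.0407
grip_force: 0.0
```

```bash
python3 rel.py .345,-.2,.25,.267 .36,0,.25,1 .386,.204,.16,2.269; python3 -c "
from bench import *
print(read_state())"
```

```text
.345,-.2,.25,.267 [ 0.0003  0.0003 -0.0004  0.0256 -0.0321 -0.0002]
.36,0,.25,1 [ 2.000e-04  4.000e-04 -7.334e-01  9.280e-02 -2.211e-01 -2.000e-04]
.386,.204,.16,2.269 [-1.0000e-04  6.0000e-04 -2.0024e+00  1.7160e-01 -4.1110e-01  8.9700e-02]
{'time': 0.9, 'joint_positions': array([ 0.95861154, -0.16017735, -0.39419934,  1.92634986, -0.06214905,
        1.36369322, -0.72245343]), 'joint_vel': array([-0.43085053, -0.32482847, -0.61042435,  0.22160902, -0.20498671,
        0.04453622, -0.96893284]), 'joint_torque': array([  4.24597934, -24.66023326,   5.25078803, -38.38822246,
         0.53222448,   0.25147319,   2.13648163]), 'ee_pos': array([ 0.32876835, -0.23772139,  0.24986722]), 'eef_rot': array([ 9.91129434e-01,  1.32899915e-01, -1.46988822e-04,  1.87067183e-04]), 'ft_force': array([ 1.27162823, -0.16978405, -0.26116295]), 'torque': array([ 0.02889223, -0.10353583, -0.03316638]), 'grip_force': 0.0, 'width': 0.04073320062348885}
```

Call:
play_rows(increments="0 0 -0.1 0.025 -0.05 0 0.46;0 0 -0.25 0.04 -0.1 0 0.46;0 0 -0.4 0.06 -0.14 0 0.46;0 0 -0.55 0.075 -0.18 0 0.46;0 0 -0.7 0.09 -0.22 0 0.46;0 0 -0.85 0.1 -0.26 0 0.46;0 0 -1.0 0.115 -0.3 0 0.46;0 0 -1.15 0.13 -0.34 0 0.46")

```text
time: 1.7
ee_pos: [0.3639, 0.1242, 0.25]
eef_rot: [0.757, 0.653, -0.0, 0.001]
ft_force: [1.5, -0.7, 0.0]
width: 0.0399
grip_force: 0.0
```

```bash
python3 rel.py .386,.204,.16,2.269; python3 -c "
from bench import *
print(read_state()['joint_positions'])"
```

```text
.386,.204,.16,2.269 [ 4.000e-04  1.000e-03 -8.462e-01  8.230e-02  1.010e-02  8.990e-02]
[ 0.52211347 -0.26037359 -0.80356196  1.95055857 -0.18905482  1.37692377
 -0.37549835]
```

Call:
play_rows(increments="0 0 -0.15 0.03 0 0.02 0.46;0 0 -0.3 0.06 0.005 0.04 0.46;0 0 -0.45 0.08 0.01 0.06 0.46;0 0 -0.6 0.082 0.01 0.07 0.46;0 0 -0.75 0.082 0.01 0.08 0.46;0 0 -0.846 0.082 0.01 0.09 0.46;0 0 -0.846 0.082 0.01 0.09 0.46;0 0 -0.846 0.082 0.01 0.09 0.46")

```text
time: 2.5
ee_pos: [0.3867, 0.202, 0.1601]
eef_rot: [0.427, 0.904, -0.0, -0.0]
ft_force: [-0.4, -0.3, -0.7]
width: 0.0399
grip_force: 0.0
```

```bash
python3 rel.py .386,.204,.07,2.269; python3 - <<'E'
from bench import *
from h import *
s=read_state();print(s['joint_positions'],s["ee_pos"],s["eef_rot"])
c=camera("wrist");print(c["fx"],c["cx"],c["cy"],np.round(c["mount"],4).tolist())
cv2.imwrite("pics/w1.png",crop(np.ascontiguousarray(c["color"][:,:,::-1]),0,0,512,384,1))
E
```

```text
.386,.204,.07,2.269 [-0.0003 -0.0002 -0.0092  0.0019  0.0008  0.0901]
[ 0.40118146  0.01152386 -0.97107141  1.97262561  0.01022831  1.16281468
  0.11512124] [0.38665595 0.20200047 0.16009754] [ 4.26733056e-01  9.04377613e-01 -1.08132413e-04 -1.40979182e-04]
265.8996453937019 255.31206770355718 190.83876181002702 [[0.0013, -0.9632, -0.2689, 0.0735], [1.0, 0.0012, 0.0005, -0.0008], [-0.0002, -0.2689, 0.9632, -0.1625], [0.0, 0.0, 0.0, 1.0]]
```

View pics/w1.png

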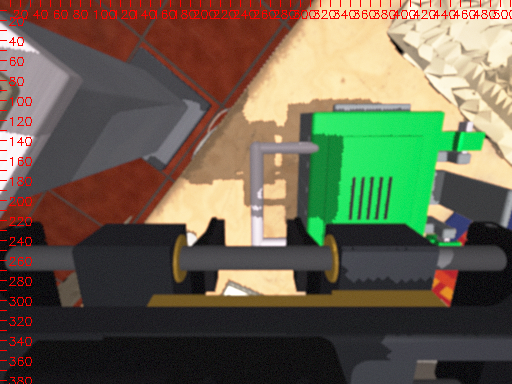

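The wrist view shows the bar at column 257, running straight up the picture. It is within 1 mm of centre between the fingers and about 2 mm off along the bar. Descending to grasp.

Call:
play_rows(increments="0 0 -0.009 0.002 0 0.03 0.46;0 0 -0.009 0.002 0 0.06 0.46;0 0 -0.009 0.002 0 0.08 0.46;0 0 -0.009 0.002 0 0.09 0.46;0 0 -0.009 0.002 0 0.09 0.46;0 0 -0.009 0.002 0 0.09 0;0 0 -0.009 0.002 0 0.09 0;0 0 -0.009 0.002 0 0.09 0")

```text
time: 3.35
ee_pos: [0.3862, 0.2037, 0.0709]
eef_rot: [0.422, 0.907, 0.0, 0.001]
ft_force: [-0.1, 0.9, -0.0]
width: 0.0236
grip_force: 0.0
```

Call:
play_rows(increments="0 0 0 0 0 0 0;0 0 0 0 0 0 0;0 0 0 0 0 0 0")

```text
time: 3.65
ee_pos: [0.3857, 0.2036, 0.0701]
eef_rot: [0.421, 0.907, 0.0, 0.0]
ft_force: [-0.5, -1.1, -0.1]
width: 0.0112
grip_force: 14.0
```

Call:
play_rows(increments="0 0 0 0 0.0005 -0.014 0;0 0 0 0 0.002 -0.028 0;0 0 0 0 0.005 -0.0415 0;0 0 0 0 0.0087 -0.055 0;0 0 0 0 0.0135 -0.068 0;0 0 0 0 0.0194 -0.081 0;0 0 0 0 0.0262 -0.093 0;0 0 0 0 0.034 -0.1046 0")

```text
time: 4.45
ee_pos: [0.412, 0.2258, 0.1756]
eef_rot: [0.421, 0.907, 0.0, 0.0]
ft_force: [1.0, -0.1, -0.9]
width: 0.0116
grip_force: 14.0
```

```bash
python3 rel.py .4117,.2255,.1746,2.269; python3 -c "
from bench import *
s=read_state();print(s['joint_positions'],s['ft_force'],s['torque'])"
```

```text
.4117,.2255,.1746,2.269 [ 0.0002  0.0002  0.0027 -0.     -0.0005  0.001 ]
[ 0.35852587  0.10764084 -0.99129495  1.877508    0.09657772  1.20635859
  0.03629516] [ 1.01466875 -0.13018179 -0.90693386] [-0.04380609 -0.06635732 -0.02003184]
```

Low force, tracking well.

Call:
play_rows(increments="0 0 0 0 0.0086 -0.011 0;0 0 0 0 0.018 -0.0213 0;0 0 0 0 0.0284 -0.0308 0;0 0 0 0 0.0394 -0.0394 0;0 0 0 0 0.051 -0.0472 0;0 0 0 0 0.0632 -0.054 0;0 0 0 0 0.0759 -0.06 0;0 0 0 0 0.089 -0.0647 0")

```text
time: 5.25
ee_pos: [0.4802, 0.2835, 0.2406]
eef_rot: [0.422, 0.907, 0.0, 0.0]
ft_force: [-2.5, -1.1, 2.5]
width: 0.0114
grip_force: 14.0
```

Call:
play_rows(increments="0 0 0 0 0.0135 -0.0038 0;0 0 0 0 0.0272 -0.0065 0;0 0 0 0 0.041 -0.0082 0;0 0 0 0 0.053 -0.0087 0;0 0 0 0 0.053 -0.0087 0;0 0 0 0 0.053 -0.0087 0")

```text
time: 5.85
ee_pos: [0.5203, 0.3172, 0.2483]
eef_rot: [0.421, 0.907, 0.0, 0.0]
ft_force: [0.5, -1.8, 2.7]
width: 0.0115
grip_force: 14.0
```

```bash
python3 rel.py .5229,.3186,.248,2.269; python3 - <<'E'
from bench import *
from fit import *
s=read_state();print(s['joint_positions'],s['ft_force'],s['torque'])
a=camera("top")["color"][:,:,::-1];b=camera("scene")["color"][:,:,::-1]
cv2.imwrite("pics/u1.png",join(crop(a,135,125,80,110,5),crop(b,120,135,98,140,4)))
E
```

```text
.5229,.3186,.248,2.269 [ 0.0004 -0.0002  0.0026 -0.0006  0.0029  0.0003]
[ 0.07552617  0.43235152 -0.93827262  1.42917488  0.34712397  1.45300128
 -0.15767639] [ 0.5452417  -1.83789042  2.66455806] [-0.21586737 -0.19907586 -0.02052967]
```

View pics/u1.png

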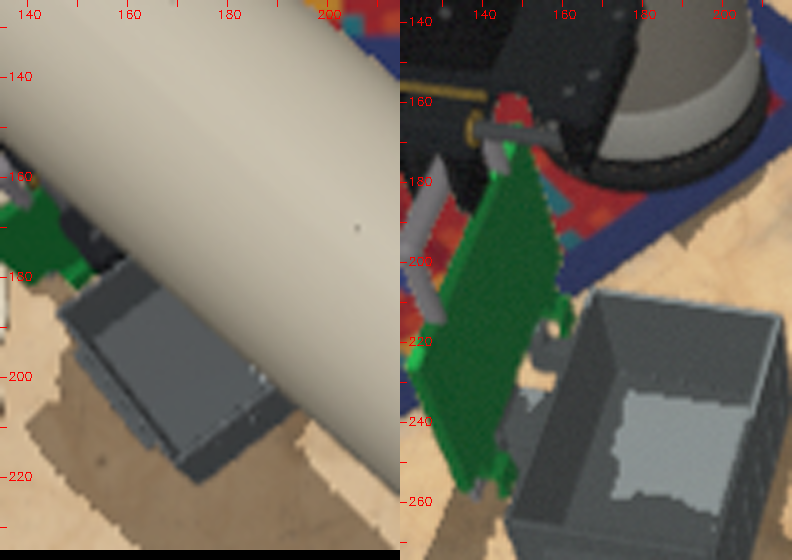

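The lid stands upright in the grip, with knuckles on the pins. In the scene crop the bar is held at about (165,168). Lifting slowly.

Call:
play_rows(increments="0 0 0 0 0.002 -0.004 0;0 0 0 0 0.002 -0.009 0;0 0 0 0 0.002 -0.014 0;0 0 0 0 0.002 -0.02 0;0 0 0 0 0.002 -0.026 0;0 0 0 0 0.002 -0.032 0;0 0 0 0 0.002 -0.04 0;0 0 0 0 0.002 -0.04 0")

```text
time: 6.75
ee_pos: [0.5218, 0.3188, 0.2894]
eef_rot: [0.421, 0.907, 0.001, 0.0]
ft_force: [0.2, 0.4, -2.8]
width: 0.0112
grip_force: 14.0
```

Off the pins, and the wrist carries about 2.8 N. Checking kettle clearance before travelling.

```bash
python3 - <<'E'
from fit import *
def tri(ut,us):
    f=lambda P:np.r_[proj("top",[P])[0]-ut,proj("scene",[P])[0]-us]
    s=least_squares(f,[.65,.05,.15]);return s.x.round(3),np.abs(s.fun).max().round(1)
k=1.5625
print("knob",tri(np.array([372,112])/k,np.array([264,105])/k))
def fl(n,u,z): return least_squares(lambda P:proj(n,[[P[0],P[1],z]])[0]-u,[.6,0]).x.round(3)
for u in([375,210],[413,180],[337,185]): print("base top",fl("top",np.array(u)/k,0))
for u in([283,281],[240,265],[328,255]): print("base sc",fl("scene",np.array(u)/k,0))
print("spout z.2",fl("top",np.array([352,152])/k,.2), fl("scene",np.array([262,170])/k,.2))
E
python3 rel.py .5229,.3186,.335,2.269 .505,0,.335,1.793
```

```text
knob (array([0.697, 0.113, 0.308]), np.float64(0.1))
base top [0.645 0.112]
base top [0.708 0.04 ]
base top [0.694 0.187]
base sc [0.667 0.154]
base sc [0.744 0.189]
base sc [0.666 0.063]
spout z.2 [0.678 0.148] [0.705 0.132]
.5229,.3186,.335,2.269 [ 0.0017  0.0003  0.0028 -0.0008  0.0008 -0.0456]
.505,0,.335,1.793 [ 1.700e-03 -2.000e-04  4.788e-01 -2.328e-01 -2.184e-01 -4.590e-02]
```

Call:
play_rows(increments="0 0 0 0 0 -0.02 0;0 0 0 0 0 -0.046 0;0 0 0.02 -0.01 -0.01 -0.046 0;0 0 0.05 -0.026 -0.024 -0.046 0;0 0 0.09 -0.044 -0.041 -0.046 0;0 0 0.13 -0.063 -0.06 -0.046 0;0 0 0.17 -0.082 -0.077 -0.046 0;0 0 0.21 -0.1 -0.094 -0.046 0")

```text
time: 7.55
ee_pos: [0.514, 0.1801, 0.3339]
eef_rot: [0.515, 0.857, -0.0, 0.0]
ft_force: [-0.1, 0.5, -2.5]
width: 0.0115
grip_force: 14.0
```

```bash
python3 rel.py .505,0,.335,1.793;python3 -c "
from bench import *
s=read_state();print(s['joint_positions'],s['ft_force'],s['torque'])"
```

```text
.505,0,.335,1.793 [-1.000e-04  3.000e-04  2.669e-01 -1.548e-01 -9.260e-02 -1.100e-03]
[ 0.3541877   0.21712604 -0.90920567  1.44961959  0.17107314  1.55761753
 -0.0566349 ] [-0.07987268  0.5365998  -2.50617809] [-0.00875172 -0.16747778  0.01424111]
```

Call:
play_rows(increments="0 0 0.04 -0.02 -0.013 0 0;0 0 0.08 -0.04 -0.026 0 0;0 0 0.12 -0.062 -0.038 0 0;0 0 0.16 -0.086 -0.052 0 0;0 0 0.2 -0.11 -0.066 0 0;0 0 0.235 -0.132 -0.079 0 0;0 0 0.258 -0.147 -0.088 0 0;0 0 0.267 -0.155 -0.093 0 0")

```text
time: 8.35
ee_pos: [0.5052, -0.0007, 0.3339]
eef_rot: [0.625, 0.781, -0.0, 0.0]
ft_force: [0.4, 0.1, -2.0]
width: 0.0115
grip_force: 14.0
```

Call:
play_rows(increments="0 0 0 0 0 0 0;0 0 0 0 0 0 0;0 0 0 0 0 0 0")

```text
time: 8.65
ee_pos: [0.5053, 0.0023, 0.334]
eef_rot: [0.623, 0.782, 0.0, -0.0]
ft_force: [0.3, -0.7, -3.2]
width: 0.0115
grip_force: 14.0
```

```bash
python3 rel.py .505,0,.335,1.793; python3 - <<'E'
from bench import *
from fit import *
s=read_state();print(s['joint_positions'],s['ft_force'],s['torque'],s["ee_pos"])
a=camera("wrist")["color"][:,:,::-1];b=camera("scene")["color"][:,:,::-1]
cv2.imwrite("pics/raw_s2.png",b)
cv2.imwrite("pics/v1.png",join(crop(a,160,60,200,190,2),crop(b,200,70,110,150,3)))
E
```

```text
.505,0,.335,1.793 [ 0.0002 -0.0003  0.0043 -0.0021 -0.0008 -0.001 ]
[ 0.62839138  0.0815886  -0.7608761   1.54858049  0.05595083  1.53374576
  0.09364443] [ 0.32203767 -0.66049814 -3.17110299] [-0.03435885 -0.13914285  0.00706659] [0.50527919 0.00226898 0.3340395 ]
```

View pics/v1.png

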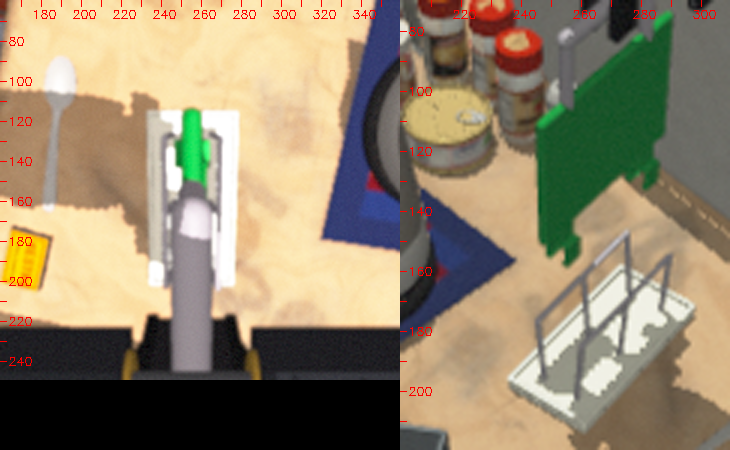

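The wrist view shows the lid hanging edge-on at column 256, with the tray centred at column 256. The scene view shows it above the hoops. A quick tilt check from the scene pixels follows.

```bash
python3 - <<'E'
from fit import *
s=[.5053,.0023,.334]; yaw=1.793-.0043
# tool x dir = -lid y ; lid hangs from bar; tilt a about lid y ; n = horizontal normal = tool y
ex=np.array([np.cos(yaw),np.sin(yaw),0]);ey=np.array([np.sin(yaw),-np.cos(yaw),0]);bar=np.array(s)+[0,0,.019]
def P(a,off):
    o=[]
    for X,Y in[(131,75),(131,-75),(20,-75),(20,75)]:
        for zz in (0,):
            d=(178-X)/1000
            o.append(bar-ex*(Y+off)/1000+ey*d*np.sin(a)+np.array([0,0,-1])*d*np.cos(a))
    return np.array(o)
obs=np.array([[289.3,74],[246.7,110.7],[246.7,149.3],[289.3,114]])
for a in(-.08,-.04,0,.04,.08): print(a,proj("scene",P(a,0)).round(1).tolist())
E
```

```text
-0.08 [[292.0, 72.4], [247.4, 110.8], [251.8, 153.2], [292.4, 114.8]]
-0.04 [[291.2, 72.2], [246.6, 110.5], [249.4, 152.0], [290.0, 113.8]]
0 [[290.5, 71.8], [245.9, 110.1], [247.1, 150.8], [287.7, 112.7]]
0.04 [[289.7, 71.5], [245.1, 109.7], [244.7, 149.4], [285.5, 111.6]]
0.08 [[289.0, 71.1], [244.3, 109.3], [242.3, 148.0], [283.2, 110.4]]
```

Call:
play_rows(increments="0 0 0.004 -0.002 -0.001 0.015 0;0 0 0.004 -0.002 -0.001 0.03 0;0 0 0.004 -0.002 -0.001 0.045 0;0 0 0.004 -0.002 -0.001 0.06 0;0 0 0.004 -0.002 -0.001 0.075 0;0 0 0.004 -0.002 -0.001 0.085 0;0 0 0.004 -0.002 -0.001 0.095 0;0 0 0.004 -0.002 -0.001 0.1 0")

```text
time: 9.55
ee_pos: [0.5046, -0.0012, 0.2333]
eef_rot: [0.625, 0.781, -0.0, -0.0]
ft_force: [0.3, 0.5, -2.3]
width: 0.0115
grip_force: 14.0
```

Call:
play_rows(increments="0 0 0 0 0 0.01 0;0 0 0 0 0 0.018 0;0 0 0 0 0 0.026 0;0 0 0 0 0 0.034 0;0 0 0 0 0 0.041 0;0 0 0 0 0 0.046 0;0 0 0 0 0 0.049 0;0 0 0 0 0 0.049 0")

```text
time: 10.35
ee_pos: [0.5046, -0.0014, 0.1847]
eef_rot: [0.625, 0.78, -0.0, -0.0]
ft_force: [-0.4, 0.2, -2.6]
width: 0.0111
grip_force: 14.0
```

Call:
play_rows(increments="0 0 0 0 0 0.002 0;0 0 0 0 0 0.004 0;0 0 0 0 0 0.006 0;0 0 0 0 0 0.006 0")

```text
time: 10.75
ee_pos: [0.5066, -0.0012, 0.1811]
eef_rot: [0.625, 0.78, 0.001, 0.002]
ft_force: [0.2, -0.9, 11.8]
width: 0.0113
grip_force: 14.0
```

Floor contact came at bar height 0.200 (0.199 expected). I'll unload, then lean the lid gently toward its resting side while still holding it.

Call:
play_rows(increments="0 0 0 0 0 -0.002 0;0 0 0 0 -0.005 -0.002 0;0 0 0 0 -0.01 -0.002 0;0 0 0 0 -0.015 -0.0015 0;0 0 0 0 -0.02 -0.001 0;0 0 0 0 -0.025 0 0;0 0 0 0 -0.03 0.001 0;0 0 0 0 -0.03 0.001 0", grip_force=8)

```text
time: 11.55
ee_pos: [0.4754, -0.0081, 0.179]
eef_rot: [0.625, 0.78, 0.0, 0.001]
ft_force: [-0.4, 1.4, 9.8]
width: 0.0114
grip_force: 8.0
```

```bash
python3 - <<'E'
from bench import *
from fit import *
s=read_state();print(s['ft_force'],s['torque'],s["ee_pos"])
a=camera("wrist")["color"][:,:,::-1];b=camera("scene")["color"][:,:,::-1]
cv2.imwrite("pics/v2.png",join(crop(a,160,60,200,190,2),crop(b,200,90,110,140,3)))
E
```

```text
[-0.36584878  1.36448988  9.84722293] [ 0.07791014  0.12634517 -0.05067316] [ 0.47541499 -0.00813573  0.17895921]
```

View pics/v2.png

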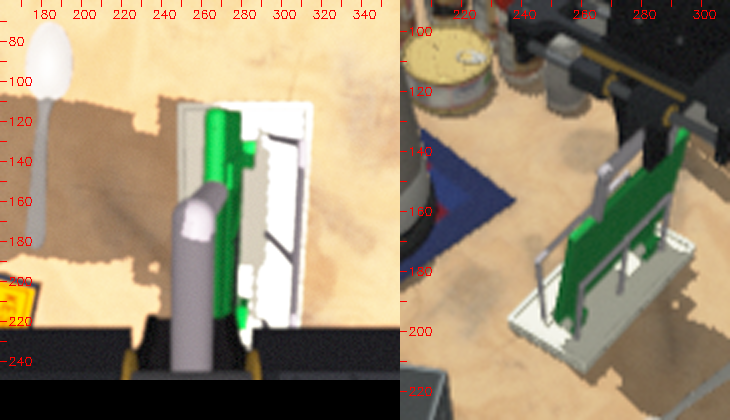

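The lid sits between the hoops with its knuckles on the floor, leaning toward the near hoop. Easing off, then opening.

Call:
play_rows(increments="0 0 0 0 -0.004 -0.002 0;0 0 0 0 -0.008 -0.002 0;0 0 0 0 -0.008 -0.002 0.1;0 0 0 0 -0.008 -0.002 0.2;0 0 0 0 -0.008 -0.002 0.35;0 0 0 0 -0.008 -0.002 0.5;0 0 0 0 -0.008 -0.002 0.5;0 0 0 0 -0.008 -0.002 0.5")

```text
time: 12.45
ee_pos: [0.4677, -0.0097, 0.18]
eef_rot: [0.625, 0.78, -0.0, 0.0]
ft_force: [-1.4, 0.3, 0.0]
width: 0.0395
grip_force: 0.0
```

Call:
play_rows(increments="0 0 0 0 0 0 0.5;0 0 0 0 0 0 0.5;0 0 0 0 0 0 0.5")

```text
time: 12.75
ee_pos: [0.4677, -0.0097, 0.18]
eef_rot: [0.625, 0.78, -0.0, 0.0]
ft_force: [0.1, 0.0, 0.1]
width: 0.0431
grip_force: 0.0
```

Released with no forces. Backing straight up.

Call:
play_rows(increments="0 0 0 0 0 -0.01 0.5;0 0 0 0 0 -0.025 0.5;0 0 0 0 0 -0.04 0.5;0 0 0 0 0 -0.06 0.5;0 0 0 0 0 -0.09 0.5;0 0 0 0 0 -0.12 0.5;0 0 0 0 0 -0.14 0.5;0 0 0 0 0 -0.14 0.5")

```text
time: 13.55
ee_pos: [0.4688, -0.0094, 0.3234]
eef_rot: [0.625, 0.781, 0.001, 0.002]
ft_force: [1.3, 0.8, -0.5]
width: 0.0437
grip_force: 0.0
```

Call:
play_rows(increments="0 0 0 0 -0.05 0 0.5;0 0 0 0 -0.05 0 0.5;0 0 0 0 -0.05 0 0.5;0 0 0 0 -0.05 0 0.5;0 0 0 0 -0.05 0 0.5")

```text
time: 14.05
ee_pos: [0.4194, -0.0203, 0.3199]
eef_rot: [0.625, 0.781, 0.0, -0.0]
ft_force: [0.0, 0.6, -0.3]
width: 0.0434
grip_force: 0.0
```

```bash
python3 - <<'E'
from bench import *
from fit import *
s=read_state();print(s['ft_force'],s["ee_pos"],s["time"])
b=camera("scene")["color"][:,:,::-1];t=camera("top")["color"][:,:,::-1]
cv2.imwrite("pics/f1.png",join(crop(b,180,80,190,150,3),crop(t,240,140,110,120,2)))
E
```

```text
[ 0.006071    0.56452035 -0.30638286] [ 0.41940954 -0.0203201   0.31985483] 14.05
```

View pics/f1.png

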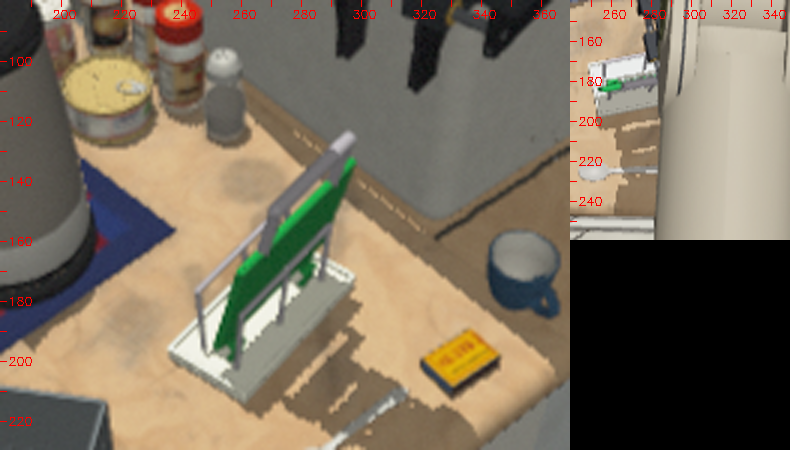

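The lid rests in the bay, leaning on the near hoop. The gripper is clear, and the cup, spoon and matchbox have not moved.

```bash
python3 -c "
from bench import *
print(close_job())"
```

```text
the job is handed in; nothing more can be done
None
```

The job is handed in: the lid was swung upright, lifted off its pins and set hinge end down on the floor of the bay, where it now leans on the near hoop, with the cup, spoon and matchbox untouched.

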